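Level the pouring table with a wedge from the parts boxes

ROBOT

A 6-joint arm with a two-finger parallel gripper is mounted at the origin on a cart in front of the work surface, level with it; the furniture and walls round the work are solid. World frame = base frame: x ahead of the robot, y to its left, z up, the work surface at z = 0. Lengths are in m, angles in rad, forces in N, time in s.
With the tool pointing down it reaches from about 0.275 to 0.85 m from the base axis. Payload 19 kg.
Tool frame: the origin (TCP) lies midway between the tips of the shut fingers; the grasp point (between the pads) lies behind it (arm.grasp_offset is the y of the grasp point in the tool frame, in m); y points along the fingers, z is the direction in which the jaws open and shut, and the axes are right-handed (so a half turn about y gives the same grasp; the last joint's range is limited). The gripper opens to 85 mm and grips with 20 to 120 N. Pads are 22 mm wide; open, the fingers measure 114 mm over their backs; the gripper's body (76 mm by 85 mm) begins 54 mm behind the grasp point. The pads swing forward as they close: fully open they stand 13 mm farther back than shut.
Start: joints at [-1.333, 0.15, 1.437, -0, 1.554, -0.134], TCP at [0.209, -0.536, 0.231] pointing down, gripper open.
Joint ranges: [-2.8, 2.8], [-0.68, 2.1], [0.12, 2.68], [-1.39, 4.53], [0.16, 2.79], [-2.81, 2.81]. Speed limits (rad/s): [1.89, 1.89, 2.22, 3.01, 3.01, 3.01].

INTERFACE

Orientations are given as a unit quaternion [x, y, z, w].
In Python, from cell import arm, vision gives the robot as it stands. The module is installed in compiled form; this text tells all that it offers.
- The arm moves only by the shell command python3 -m creep 'ROWS' [FORCE]. ROWS is JSON, a list of rows, each a list of 7 numbers: the turn, a rotation vector about the world's x, y, z in rad, then the shift along the world's x, y, z in cm, then the opening, from -1 (shut) to 1 (fully open), so that 0 is half open. A call has 1 to 20 rows; each row shifts and turns the commanded pose from where the row before left it; what a row does not reach is not made up. A row lasts 1/8 s, in which the tool goes at most 62.5 mm and 10.7 degrees, less where a joint would pass 70% of its speed; a pose out of reach is approached as far as the arm can. A call with a gripper value outside its range is refused whole. The fingers move at their own pace and stop on an object; FORCE is the grip in N (left out, the last holds). Time passes only in rows, so rows that do not move let the fingers close. It gives the time, the measured TCP pose, the force and the opening at its end, in the units of the state.
- arm.state(): the state, without advancing time (a new reading comes with each control period).
- vision.camera(name): name is "scene" or "top" or "wrist"; returns (picture, depth): 480x640x3 uint8, red, green, blue; 480x640 float32, m along the optical axis (not along the pixel's ray), 0 where there is no reading.
- vision.camera_info(name): a dict with "fx", "fy", "cx", "cy" (pixels), "xyz" and "rotation" of the camera in the world; the wrist camera has in their place "T_tool_cam" (4x4, takes a point from camera to tool coordinates, whose origin is the TCP and whose axes are the tool frame's). Camera axes: x right, y down, z forward; pixel columns grow to the right and rows downward; lengths in m; the calibration is good to about 2 mm. A picture is of the moment at which its call begins: read the wrist's pose just before it. camera_info takes no time and is no camera call.
- arm.sign_off(): hands the job in, once; it reports no verdict.
The state is a dict: "clock": time; "joint_positions": joint angles; "joint_vel": joint speeds; "tau": joint torques, N m; "position": TCP position; "orientation": TCP orientation; "ft_force": force on the tool from outside, world axes, zero at the start; "moment": the same for the moment, N m; "opening": finger opening in m.
Only numpy, scipy, OpenCV 4.12 (cv2) and the standard library are available. Lean on these libraries where they do the work, as an engineer would, in place of code of your own. Each camera call takes 0.05 s, during which the arm holds its last target. There are 200 camera calls.

TASK

One corner of the small pouring table stands too low. Find the wedge in one of the two lidded parts boxes, take it out and slide it, thin end first, under the table's low foot until the steel ball of the level on top comes to rest between its two black marks. Raise the table only by the wedge, never with the gripper itself, and leave the other things on the bench where they are.

Things in the scene. Friction and masses are not known exactly. Their poses are not given: they have to be found in the camera images.
- parts_box_1: grey parts box fixed on the bench, 125 x 165 x 50 mm, walls and floor 5 mm; origin at the centre of its underside, x from its front (tab side) to its hinge, z up. One of two identical boxes, which may have changed places; one holds the wedge, the other only a flat bar.
- parts_box_2: the other, identical grey parts box; same origin and axes
- lid_1 (a joint): opening angle of the lid of parts_box_1: 0 shut, 1.85 fully back. It turns up and back about a hinge on the box's far (+x) rim, 62.5 mm from the box centre and 50.5 mm above the bench. The hinge is stiff: the lid stays at whatever angle it is left; about 2 N at the tab moves it
- lid_2 (a joint): the same for parts_box_2
- lid_1_tab (a point): grip point in the black tab of lid_1: tab 40 mm wide (along box y), 8 mm thick, standing 37 mm out from the lid's front edge; this point is 23 mm out from that edge, in mid thickness, 148 mm from the hinge
- lid_2_tab (a point): the same point on lid_2
- wedge: loose black wedge, 130 mm long, 36 mm wide, with a flat underside; its top slopes evenly from 35 mm high at the thick end (-x) to 3 mm at the thin end (+x); 0.12 kg. Origin at the centre of its underside, x towards the thin end, z up. It starts lying flat on the floor of one box, roughly along the box's y
- wedge_tip (a point): middle of the lower edge of the wedge's thin end
- packer: loose flat black bar 110 x 36 x 12 mm in the other box, of no use here; origin at the centre of its underside, x along its length
- table_base: grey base of the pouring table, fixed. Origin under the low foot, 0 to 6 mm above the bench as its legs are set, x from the low foot level towards the hinge line 180 mm away, z up. The wedge goes in along +x at y = 0: nothing stands there for the first 160 mm under the table
- foot_bottom (a point): lowest point of the low foot, a round bar 26 mm wide and 12 mm thick lying along y under the low corner; 5 to 11 mm above the bench at the start, 18 mm more when the table is level. A dark round screw head of 16 mm on the plate's top stands right above it
- level_ball (a joint): reading of the level on the table plate, rad: a dark steel ball of 14 mm rolling in a white curved channel 134 mm long along the table's x. 0 is centred between the two black marks; + means it lies towards the low foot. It equals the remaining tilt (0.10 at the start), 4 mm of ball travel for 0.01, and needs about 1 s to settle. The ball is between the marks within +-0.013
- ball_center (a point): centre of the level's ball
- level_centre (a point): point midway between the level's two black marks, where the ball's centre lies when level. On the table plate: aluminium, 206 x 138 x 8 mm, from 12 mm in front of the foot to 194 behind it and from 24 mm left (+y) to 114 right of it. It turns freely about the hinge line, starts on a stop with the foot's corner low (0.10 rad) and falls back unless held up
- bottle: bystander: clear screw-cap bottle 68 x 68 x 125 mm; origin at the centre of its underside. It stands under the extraction hood that hangs over the left part of the bench (beyond x = 0.5 m, y = 0.1 m; its rim 0.46 m up): keep the arm in front of it or below
- vial: bystander: small capped vial 26 x 26 x 50 mm; origin at the centre of its underside
- timer: bystander: flat white timer 66 x 62 x 18 mm; origin at the centre of its underside
- beaker: bystander: glass beaker 61 x 61 x 76 mm; origin at the centre of its underside
- tape_roll: bystander: roll of tape lying flat, 70 x 70 x 20 mm; origin at the centre of its underside
- marker: bystander: marker pen lying along its x, 138 x 15 x 15 mm; origin at the centre of its underside

How it is judged:
On the way:
1. the lid of the box that holds the wedge is opened (value of joint lid_1 above 1 rad), for 0.2 s.
At the end, for the whole second after the job is handed in: the wedge lies flat on the bench at rest, its thin end more than 30 mm in beyond the low foot and within 35 mm of the foot's centre line; the table rests on it with the level's ball still and between its marks (reading within +-0.013) (value of joint level_ball between -0.013 and 0.013 rad and velocity of joint level_ball between -0.02 and 0.02 rad/s and x of wedge_tip in the frame of table_base above 0.03 m and y of wedge_tip in the frame of table_base between -0.035 and 0.035 m and angle between wedge's own z axis and vertical below 0.08 rad and height (world z) of wedge below 0.006 m and linear speed of wedge below 0.01 m/s); the robot touches nothing.
It fails at once if a bystander on the bench is moved by more than 30 mm (distance of any of bottle, vial, timer, beaker, tape_roll, marker from where it was at the start of the episode above 0.03 m).
It fails at once if the robot presses on or lifts the pouring table itself (more than 4 N) (contact force between any of the fingers, the arm and table_base above 4 N).
It also fails if it takes over 72 s, if anything falls off the work surface, if the arm or the gripper's body presses on something with over 40 N, if the wrist force passes 120 N, or if a joint passes its speed limit or range.

## Working session

There is one attempt and no reset: what is moved stays moved. The work goes in short steps, Python scripts to look and compute and a shell command to move; the robot and the scene stay as the last step left them, time stands still between calls to the robot, and variables do not carry over. Pictures are saved under pics/ and viewed, about 8 in all and at most 12, crops included, and the job is handed in when it is done.

```bash
mkdir -p pics; cat > h.py <<'E'
from cell import arm, vision
import numpy as np, cv2
from scipy.spatial.transform import Rotation as R
def cam(n):
    s=arm.state(); im,d=vision.camera(n); i=vision.camera_info(n)
    if n=="wrist":
        T=np.eye(4);T[:3,:3]=R.from_quat(s["orientation"]).as_matrix();T[:3,3]=s["position"]
        T=T@np.array(i["T_tool_cam"])
    else:
        T=np.eye(4);r=np.array(i["rotation"])
        T[:3,:3]=r if r.shape==(3,3) else R.from_quat(r).as_matrix();T[:3,3]=i["xyz"]
    np.savez(f"/tmp/{n}.npz",im=im,d=d,T=T,K=[i["fx"],i["fy"],i["cx"],i["cy"]])
    return im,d
def load(n): return np.load(f"/tmp/{n}.npz")
def pts(n):
    z=load(n);fx,fy,cx,cy=z["K"];d=z["d"];v,u=np.mgrid[:480,:640]
    P=np.stack([(u-cx)/fx*d,(v-cy)/fy*d,d],-1)
    return P@z["T"][:3,:3].T+z["T"][:3,3]
def ray(n,u,v,h):
    z=load(n);fx,fy,cx,cy=z["K"];r=z["T"][:3,:3]@np.array([(u-cx)/fx,(v-cy)/fy,1]);o=z["T"][:3,3]
    return o+r*(h-o[2])/r[2]
def save(im,f): cv2.imwrite("pics/"+f,cv2.cvtColor(np.ascontiguousarray(im),cv2.COLOR_RGB2BGR))
E
python3 - <<'E'
from h import *
s=arm.state();print({k:np.round(v,3) for k,v in s.items()},arm.grasp_offset)
for n in("top","scene"):
    im,d=cam(n);save(im,n+"1.png");print(n,load(n)["T"].round(3),load(n)["K"])
E
```

```text
{'clock': np.float64(0.0), 'joint_positions': array([-1.333,  0.151,  1.438,  0.   ,  1.554, -0.134]), 'joint_vel': array([-0.001, -0.001,  0.001, -0.001, -0.002,  0.   ]), 'tau': array([-3.0000e-03, -7.1305e+01, -5.7088e+01, -0.0000e+00,  9.0000e-03,
       -0.0000e+00]), 'position': array([ 0.209, -0.535,  0.231]), 'orientation': array([-0.131,  0.695, -0.694,  0.131]), 'ft_force': array([ 0.004, -0.388,  0.175]), 'moment': array([-0.013, -0.042, -0.01 ]), 'opening': np.float64(0.085)} -0.0187
top [[-0.093 -0.943  0.32   0.066]
 [-0.996  0.087 -0.031  0.009]
 [ 0.002 -0.321 -0.947  1.832]
 [ 0.     0.     0.     1.   ]] [509.81955042 509.81955042 315.95555195 238.9301212 ]
scene [[-0.876 -0.293  0.383  0.076]
 [-0.482  0.539 -0.691  0.898]
 [-0.004 -0.79  -0.613  1.11 ]
 [ 0.     0.     0.     1.   ]] [464.095252   464.095252   318.78969399 233.30869802]
```

View pics/top1.png

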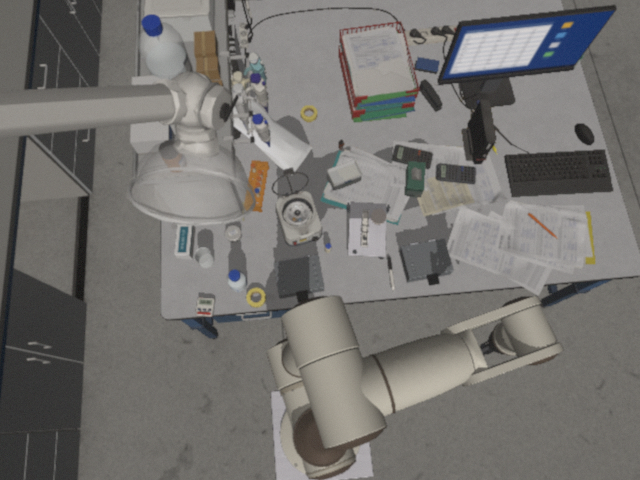

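View pics/scene1.png

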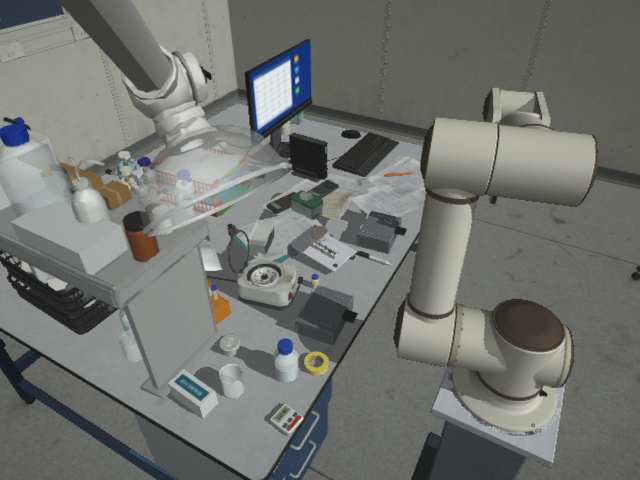

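Top view: box A at about (300,275), box B at about (426,255), the table with its level at (367,230), marker at (391,272), vial at (327,243), tape at (257,296). I'll zoom in and get heights.

```bash
python3 - <<'E'
from h import *
a=load("top")["im"][195:305,265:465];b=load("scene")["im"][205:355,270:410]
a=cv2.resize(a,(800,440),interpolation=cv2.INTER_CUBIC)
save(a,"top2.png")
P=pts("top")
for n,m,(u0,u1,v0,v1) in [("boxA",0,(270,330,250,305)),("boxB",0,(395,460,225,290)),("table",0,(340,395,195,265))]:
    Q=P[v0:v1,u0:u1].reshape(-1,3);print(n,np.histogram(Q[:,2],bins=np.arange(-.02,.14,.01))[0])
    for lo,hi in((.02,.045),(.045,.065)):
        S=Q[(Q[:,2]>lo)&(Q[:,2]<hi)]
        if len(S)>20:
            r=cv2.minAreaRect((S[:,:2]*1000).astype(np.float32));print(lo,len(S),r,np.median(S[:,2]).round(4))
print([ (q,ray("top",*q,0.055).round(3)) for q in((303,297),(434,281))])
E
```

```text
boxA [  20  590  650   35   26   29  102 1102  496    5    0    0    0    0
    0]
0.02 68 ((549.3599243164062, 2.8955841064453125), (143.7470245361328, 210.17413330078125), 5.027832508087158) 0.0328
0.045 1612 ((524.2398681640625, 25.908802032470703), (167.40969848632812, 165.04022216796875), 4.472303867340088) 0.0572
boxB [  28  939 1360  107   37   45  103 1036  545    6    0    0    0    0
    0]
0.02 105 ((520.7777099609375, -426.2727966308594), (199.78797912597656, 108.60716247558594), 66.88489532470703) 0.0331
0.045 1574 ((542.5271606445312, -443.8623962402344), (169.1028289794922, 167.0629119873047), 6.032770156860352) 0.0577
table [ 15 542 990 267 176 688 710 239  54 132  16   0   0   0   0]
0.02 1259 ((706.3991088867188, -242.03506469726562), (172.80929565429688, 259.185791015625), 84.84883117675781) 0.0371
0.045 573 ((706.1168212890625, -244.86758422851562), (162.64353942871094, 185.7726287841797), 81.50657653808594) 0.0495
[((303, 297), array([0.454, 0.016, 0.055])), ((434, 281), array([ 0.469, -0.456,  0.055]))]
```

View pics/top2.png

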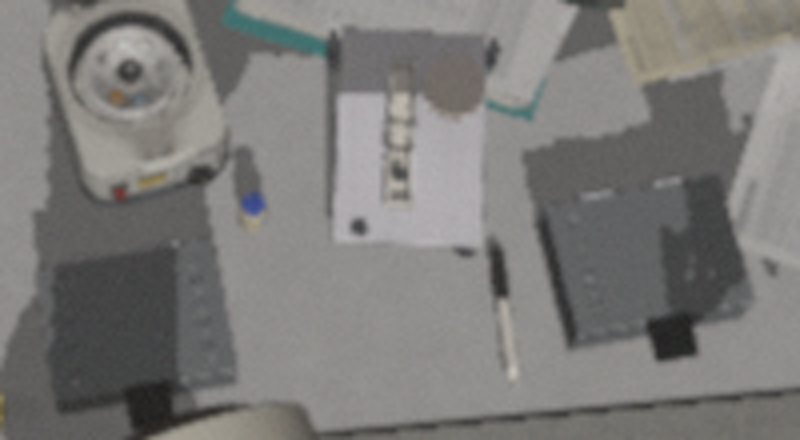

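```bash
python3 - <<'E'
from h import *
s=arm.state();print(R.from_quat(s["orientation"]).as_matrix().round(3))
P=pts("top")
for n,u,v in[("screw",354.5,251.7),("ball",365,237.5),("ch0",364.3,246.3),("ch1",365.5,212.5),("fl",348.7,255.2),("fr",385,256)]:
    p=P[int(v),int(u)];print(n,p.round(3),ray("top",u,v,.04).round(3))
print(load("wrist") if 0 else vision.camera_info("wrist"))
# bench front edge
print(ray("top",350,303,0),ray("top",450,296,0))
E
python3 -m creep '[[0,0,0,3,0,-2,-1],[0,0,0,3,0,-2,-1]]'
```

```text
[[-0.932 -0.     0.363]
 [-0.363  0.001 -0.932]
 [-0.    -1.    -0.001]]
screw [ 0.613 -0.186  0.036] [ 0.609 -0.187  0.04 ]
ball [ 0.66  -0.232  0.046] [ 0.66  -0.233  0.04 ]
ch0 [ 0.63  -0.226  0.032] [ 0.626 -0.226  0.04 ]
ch1 [ 0.758 -0.244  0.049] [ 0.759 -0.247  0.04 ]
fl [ 0.612 -0.166 -0.005] [ 0.598 -0.164  0.04 ]
fr [ 0.594 -0.304 -0.001] [ 0.582 -0.297  0.04 ]
{'fx': 398.51820415286363, 'fy': 398.51820415286363, 'cx': 314.18823462377543, 'cy': 239.11121068880675, 'T_tool_cam': array([[ 4.89245858e-04,  9.64605477e-01,  2.63696862e-01,
        -6.70299746e-02],
       [-1.04647655e-04, -2.63696842e-01,  9.64605600e-01,
        -1.41981878e-01],
       [ 9.99999875e-01, -4.99524553e-04, -2.80688871e-05,
         5.22745263e-04],
       [ 0.00000000e+00,  0.00000000e+00,  0.00000000e+00,
         1.00000000e+00]])}
[ 0.42834626 -0.15236346  0.        ] [ 0.42028291 -0.51954423  0.        ]
clock: 0.35
position: [0.2694, -0.5357, 0.1907]
orientation: [-0.13, 0.695, -0.695, 0.13]
ft_force: [0.5, -0.1, 0.7]
opening: 0.0518
```

```bash
python3 -m creep '[[0,0,-0.134,1.7,1,0,-1],[0,0,-0.134,1.7,1,0,-1],[0.0167,-0.159,0,1.7,1,-1,-1],[0.0167,-0.159,0,1.7,1,-1,-1],[0.0167,-0.159,0,1.7,1,-2,-1],[0.0167,-0.159,0,1.7,1,-3,-1],[0.0167,-0.159,0,1.7,1,-3,-1],[0.0167,-0.159,0,1.7,0.8,-3,-1],[0,0,0,0,0,-2,-1],[0,0,0,0,0,0,-1]]'
python3 - <<'E'
from h import *
im,d=cam("wrist");im2,_=cam("scene")
save(np.hstack([cv2.resize(im,(400,300)),cv2.resize(im2[200:360,270:470],(400,300))]),"w1.png")
s=arm.state();print(R.from_quat(s["orientation"]).as_matrix().round(3),s["joint_positions"].round(2))
E
```

```text
clock: 1.6
position: [0.4046, -0.457, 0.0397]
orientation: [0.294, 0.645, -0.608, 0.358]
ft_force: [0.1, -0.4, 0.5]
opening: -0.0002
[[-0.571  0.814  0.104]
 [-0.06   0.085 -0.995]
 [-0.819 -0.574 -0.   ]] [-1.44  0.36  1.92  1.1   1.17 -0.61]
```

View pics/w1.png

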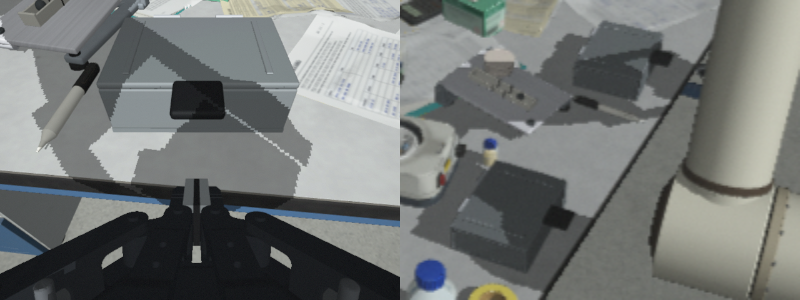

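Alignment is good: the tab at wrist (197,100) lies straight above the fingertips. Sliding under and lifting along the arc.

```bash
python3 -m creep '[[0,0,0,0.6,0.05,-1.7,-1],[0,0,0,2.2,0.2,0,-1],[0,0,0,2.2,0.2,0,-1],[0,0,0,2.3,0.2,0,-1],[0,0,0,0.2,0,1.5,-1],[0,0,0,0.3,0,2,-1],[0,0,0,0.4,0,2,-1],[0,0,0,0.4,0,2,-1],[0,0,0,0.6,0.1,1.7,-1],[0,0,0,1.1,0.1,1.7,-1],[0,0,0,1.7,0.2,1.6,-1],[0,0,0,2,0.2,1.5,-1],[0,0,0,2.3,0.2,0.9,-1],[0,0,0,2.4,0.2,0.5,-1],[0,0,0,2.4,0.2,0.3,-1],[0,0,0,1.2,0.1,0,-1],[0,0,0,1.2,0.1,0,-1],[0,0,0,0,0,0,-1]]'
python3 - <<'E'
from h import *
im,d=cam("wrist");im2,_=cam("scene")
save(np.hstack([cv2.resize(im,(400,300)),cv2.resize(im2[200:320,320:470],(400,300))]),"w2.png")
E
```

```text
clock: 3.95
position: [0.64, -0.437, 0.1812]
orientation: [0.293, 0.644, -0.609, 0.358]
ft_force: [-0.3, -0.3, -0.1]
opening: 0.0
```

View pics/w2.png

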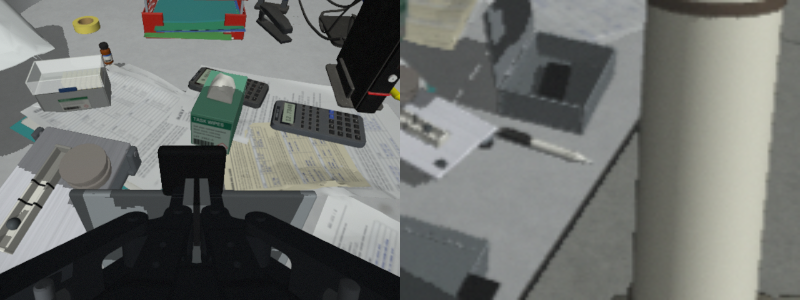

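Lid is fully back and something dark is in the box. Back off, upright the tool and look straight in.

```bash
python3 -m creep '[[0,0,0,-2.5,-0.2,1,-1],[0,0,0,-2.5,-0.2,1,-1],[-0.0167,0.159,0,-2.5,-0.2,2,-1],[-0.0167,0.159,0,-2.5,-0.2,2,-1],[-0.0167,0.159,0,-2.5,-0.2,2,-1],[-0.0167,0.159,0,-2,-0.2,2,-1],[-0.0167,0.159,0,0,0,1,-1],[-0.0167,0.159,0,0,0,1,-1],[0,0,0,0,0,0,-1],[0,0,0,0,0,0,-1]]'
python3 - <<'E'
from h import *
im,d=cam("wrist");save(im,"w3.png")
P=pts("wrist");m=(im.max(2)<60)&(P[...,2]<.06)&(P[...,2]>0)&(abs(P[...,0]-.555)<.075)&(abs(P[...,1]+.442)<.085)
n,l,st,c=cv2.connectedComponentsWithStats(m.astype(np.uint8))
for i in np.argsort(-st[1:,4])[:3]+1:
    Q=P[l==i];r=cv2.minAreaRect((Q[:,:2]*1000).astype(np.float32));print(st[i],r,np.percentile(Q[:,2],[2,25,50,75,98]).round(4))
    a=Q[:,1];print([(round(y,3),np.median(Q[abs(a-y)<.005,2]).round(4)) for y in np.linspace(a.min(),a.max(),6)])
E
```

```text
clock: 5.3
position: [0.4945, -0.4492, 0.3005]
orientation: [-0.036, 0.707, -0.706, 0.037]
ft_force: [0.4, 0.9, -0.8]
opening: 0.0001
[ 260  104  109   51 3789] ((562.87109375, -442.2637023925781), (36.80320739746094, 112.92254638671875), 14.108874320983887) [0.0135 0.0157 0.0164 0.0169 0.0181]
[(np.float64(-0.499), np.float64(0.0161)), (np.float64(-0.476), np.float64(0.0163)), (np.float64(-0.453), np.float64(0.0164)), (np.float64(-0.43), np.float64(0.0164)), (np.float64(-0.407), np.float64(0.0164)), (np.float64(-0.384), np.float64(0.0152))]
[ 231   72  169  125 2578] ((555.8894653320312, -443.1905822753906), (115.61759948730469, 157.416015625), 5.516165256500244) [0.0075 0.0181 0.0285 0.038  0.0474]
[(np.float64(-0.527), np.float64(0.0258)), (np.float64(-0.493), np.float64(0.0262)), (np.float64(-0.46), np.float64(0.0276)), (np.float64(-0.426), np.float64(0.0284)), (np.float64(-0.393), np.float64(0.0255)), (np.float64(-0.359), np.float64(0.0298))]
```

View pics/w3.png

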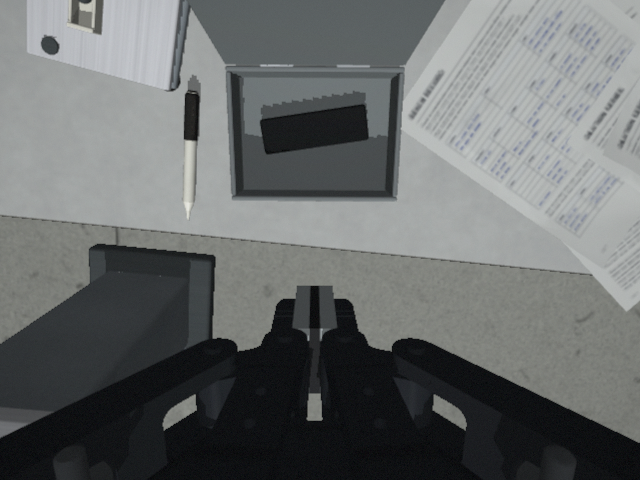

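It is the flat packer (even 12 mm). The wedge must be in box A. I'm moving there.

```bash
python3 -m creep '[[0,0,0,-1.5,5,0,-1],[0,0,-0.026,-1.5,5,0,-1],[0,0,0,-1.5,5,0,-1],[0,0,0,-1.5,5,0,-1],[0,0,0,-1.5,5,0,-1],[0,0,0,-1.5,5,-1,-1],[0,0,0,-1.5,5,-2,-1],[0.0125,-0.159,0,0,5,-3,-1],[0.0125,-0.159,0,0,4.2,-3,-1],[0.0125,-0.159,0,0,2,-4,-1],[0.0125,-0.159,0,0,0,-4,-1],[0.0125,-0.159,0,0,0,-4,-1],[0.0125,-0.159,0,0,0,-4,-1],[0,0,0,0,0,-1,-1],[0,0,0,0,0,0,-1],[0,0,0,0,0,0,-1]]'
python3 - <<'E'
from h import *
s=arm.state();print(R.from_quat(s["orientation"]).as_matrix().round(3),s["joint_positions"].round(2))
im,d=cam("wrist");P=pts("wrist")
m=(im.max(2)<45)&(P[...,2]<.065)&(P[...,2]>.035)&(abs(P[...,0]-.455)<.05)&(abs(P[...,1]-.02)<.06)
n,l,st,c=cv2.connectedComponentsWithStats(m.astype(np.uint8));i=np.argmax(st[1:,4])+1
Q=P[l==i];print("tab",st[i],Q.min(0).round(3),Q.max(0).round(3),np.median(Q,0).round(3),cv2.minAreaRect((Q[:,:2]*1000).astype(np.float32)))
E
```

```text
clock: 7.35
position: [0.4044, 0.0215, 0.0686]
orientation: [0.253, 0.667, -0.623, 0.321]
ft_force: [-0.5, -0.4, -0.3]
opening: 0.0001
[[-0.666  0.738  0.112]
 [-0.061  0.096 -0.993]
 [-0.744 -0.668 -0.019]] [-0.54 -0.64  2.61  0.87  0.64  0.35]
tab [ 286  183   84   70 5534] [0.438 0.    0.039] [0.48  0.044 0.06 ] [0.456 0.02  0.058] ((458.93328857421875, 21.691617965698242), (40.37957763671875, 41.395484924316406), 5.513766288757324)
```

```bash
python3 -m creep '[[-0.009,0.11,-0.025,1.5,0,3,0.6],[-0.009,0.11,0,1.5,-0.1,1,0.6],[0,0,0,1.5,0,0,0.6],[0,0,0,1.3,0,-1,0.6],[0,0,0,0,0,0,0.6],[0,0,0,0,0,0,0.6]]' 40
python3 - <<'E'
from h import *
s=arm.state();print(R.from_quat(s["orientation"]).as_matrix().round(3),s["joint_positions"].round(2))
im,d=cam("wrist");save(im,"w4.png")
P=pts("wrist")
m=(im.max(2)<45)&(P[...,2]<.065)&(P[...,2]>.052)&(abs(P[...,0]-.455)<.05)&(abs(P[...,1]-.02)<.06)
n,l,st,c=cv2.connectedComponentsWithStats(m.astype(np.uint8));i=np.argmax(st[1:,4])+1
Q=P[l==i];print("tab",st[i],Q.min(0).round(3),Q.max(0).round(3),np.median(Q,0).round(3),cv2.minAreaRect((Q[:,:2]*1000).astype(np.float32)))
E
```

```text
clock: 8.15
position: [0.4554, 0.0227, 0.0857]
orientation: [0.196, 0.69, -0.647, 0.257]
ft_force: [-0.2, -0.4, 0.1]
opening: 0.0681
[[-0.791  0.603  0.101]
 [-0.062  0.085 -0.994]
 [-0.608 -0.793 -0.03 ]] [-0.32 -0.39  2.36  0.48  0.62  0.85]
tab [ 276  273   88   87 7183] [0.439 0.    0.053] [0.48  0.042 0.06 ] [0.458 0.021 0.058] ((459.44793701171875, 21.12664794921875), (39.47328567504883, 39.84296798706055), 4.251504898071289)
```

View pics/w4.png

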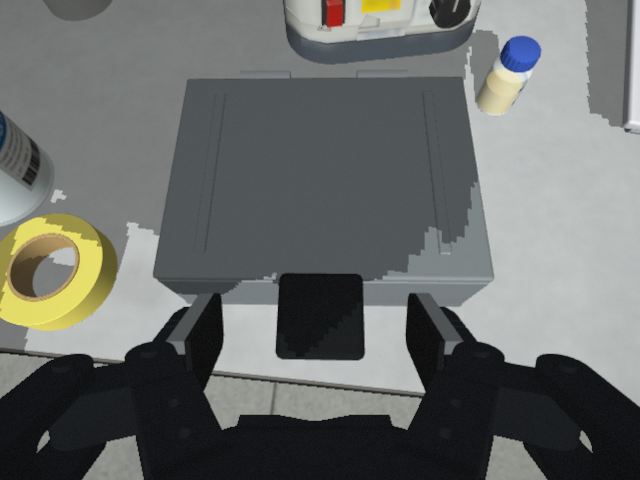

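Tab (320,317) is centred between the open fingers; box yaw about 4-5°. Grip the tab by its sides and follow the arc.

```bash
python3 -m creep '[[0,0,0,0.3,0,-2.4,0.6],[0,0,0,0.2,0,-2.4,0.6],[0,0,0,0,0,0,0.6],[0,0,0,0,0,0,-1],[0,0,0,0,0,0,-1],[0,0,0,0,0,0,-1],[0,0,0,0,0,0,-1],[0,0,0,0.2,0,2.6,-1],[0,0,0,0.7,0.05,2.5,-1],[0,0,0,1.1,0.1,2.4,-1],[0,0,0,0,0,0,-1]]' 30
python3 -m creep '[[0,0,0,1.5,0.1,2.1,-1],[0,0,0,1.8,0.15,1.9,-1],[0,0,0,2.1,0.2,1.5,-1],[0,0,0,0,0,0,-1]]' 30
```

```text
clock: 9.57
position: [0.4817, 0.0238, 0.1153]
orientation: [0.197, 0.689, -0.648, 0.258]
ft_force: [-19.1, -8.8, 11.1]
opening: 0.0392
clock: 10.07
position: [0.5359, 0.0283, 0.1694]
orientation: [0.196, 0.69, -0.648, 0.258]
ft_force: [-7.5, -4.7, 11.7]
opening: 0.0392
```

```bash
python3 -m creep '[[0,0,0,2.4,0.2,1.1,-1],[0,0,0,2.5,0.2,0.7,-1],[0,0,0,2.6,0.2,0.2,-1],[0,0,0,2.6,0.2,-0.2,-1],[0,0,0,0,0,0,-1]]' 30
python3 -m creep '[[0,0,0,0,0,0,0.4],[0,0,0,0,0,0,0.4],[0,0,0,-2,-0.1,3,0.4],[0.0125,-0.005,0,-3,-0.2,4,0.4],[0.011,0.159,0,-3,-0.2,3,0.4],[-0.0125,0.159,0,-3,-0.2,2,0.4],[-0.0125,0.159,0,-3,0,1,0.4],[0,0.15,0,-2,0,0,0.4],[0,0,0,0,0,0,0.4],[0,0,0,0,0,0,0.4]]'
python3 - <<'E'
from h import *
s=arm.state();print(R.from_quat(s["orientation"]).as_matrix().round(3))
im,d=cam("wrist");save(im,"w5.png")
P=pts("wrist");m=(im.max(2)<60)&(P[...,2]<.06)&(P[...,2]>0)&(abs(P[...,0]-.54)<.075)&(abs(P[...,1]-.027)<.085)
n,l,st,c=cv2.connectedComponentsWithStats(m.astype(np.uint8))
for i in np.argsort(-st[1:,4])[:3]+1:
    Q=P[l==i];r=cv2.minAreaRect((Q[:,:2]*1000).astype(np.float32));print(st[i],r)
    a=Q[:,1];print([(round(y,3),np.median(Q[abs(a-y)<.006],0).round(4)) for y in np.linspace(a.min(),a.max(),6)])
E
```

```text
clock: 10.7
position: [0.6373, 0.0368, 0.1873]
orientation: [0.197, 0.69, -0.647, 0.258]
ft_force: [1.0, 3.5, 10.2]
opening: 0.0395
clock: 11.95
position: [0.4763, 0.0297, 0.3147]
orientation: [-0.008, 0.734, -0.678, 0.033]
ft_force: [-0.3, -0.0, 0.0]
opening: 0.0596
[[-0.998  0.032  0.06 ]
 [-0.057  0.081 -0.995]
 [-0.037 -0.996 -0.079]]
[ 284  117  126   53 4292] ((540.7337036132812, 23.271259307861328), (37.50752258300781, 134.6944122314453), 11.838269233703613)
[(np.float64(-0.042), array([ 0.5432, -0.0378,  0.0388])), (np.float64(-0.015), array([ 0.5486, -0.0155,  0.0341])), (np.float64(0.011), array([0.5426, 0.0112, 0.0272])), (np.float64(0.038), array([0.5374, 0.0379, 0.0205])), (np.float64(0.065), array([0.5318, 0.0647, 0.0134])), (np.float64(0.091), array([0.5337, 0.0873, 0.0079]))]
[ 261   84  161  120 2163] ((538.4847412109375, 27.280353546142578), (115.6202163696289, 157.20896911621094), 4.758716583251953)
[(np.float64(-0.056), array([ 0.5161, -0.0524,  0.0259])), (np.float64(-0.023), array([ 0.485 , -0.0221,  0.0282])), (np.float64(0.011), array([0.4822, 0.011 , 0.0255])), (np.float64(0.044), array([0.4794, 0.0439, 0.024 ])), (np.float64(0.077), array([0.4766, 0.0774, 0.0274])), (np.float64(0.11), array([0.562 , 0.1069, 0.0302]))]
[333  76  14   2  19] ((601.7090454101562, 33.12214279174805), (0.7036795020103455, 12.201289176940918), 3.0808539390563965)
[(np.float64(0.027), array([0.6016, 0.0308, 0.0578])), (np.float64(0.029), array([0.6016, 0.0317, 0.0575])), (np.float64(0.032), array([0.6016, 0.0326, 0.0577])), (np.float64(0.034), array([0.6016, 0.0345, 0.0575])), (np.float64(0.037), array([0.6015, 0.035 , 0.0575])), (np.float64(0.039), array([0.6014, 0.0364, 0.0575]))]
```

View pics/w5.png

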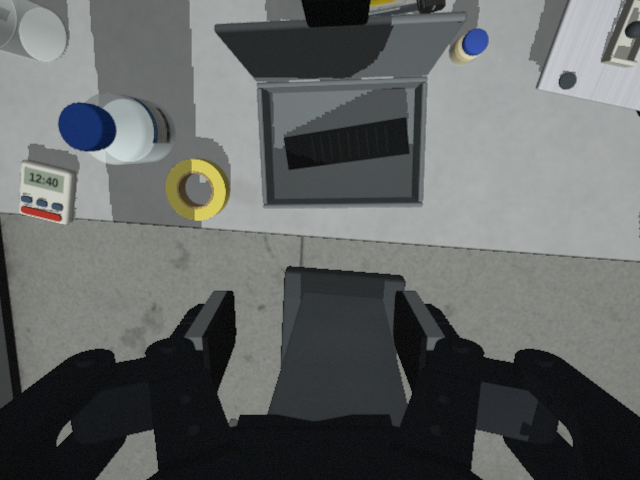

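Thick end is at y≈-0.04 (right, px 407), thin end at y≈+0.09; heights 39→8 mm: this is the wedge, axis yaw ≈102°. Check the wrist joint range and the foot position.

```bash
python3 - <<'E'
from h import *
s=arm.state();print(s["joint_positions"].round(3))
P=pts("wrist");print(P[79,568],ray("wrist",568,79,.038))
z=load("wrist")["im"];g=z[60:100,548:590].max(2)
m=(g<90).astype(np.uint8);n,l,st,c=cv2.connectedComponentsWithStats(m)
for i in range(1,n):
    if st[i,4]>50:
        u,v=c[i]+[548,60];p=P[60:100,548:590][l==i];print(st[i],u,v,np.median(p,0).round(4),ray("wrist",u,v,.038).round(4))
E
```

```text
[-0.158 -0.095  1.525  0.086  1.692  1.365]
[ 0.61363182 -0.18476261  0.03386567] [ 0.61290237 -0.18275398  0.038     ]
[ 11  12  17  17 218] 566.894495412844 80.22018348623854 [ 0.6128 -0.1845  0.0329] [ 0.6118 -0.182   0.038 ]
```

```bash
python3 -m creep '[[-0.081,0.032,0,0.7,-0.5,0,0.13],[0,0,0.172,0.8,-0.6,-1,0.13],[0,0,0.172,0.8,-0.6,-1,0.13],[0,0,0.172,0.8,-0.6,-1,0.13],[0,0,0.172,0.8,-0.6,-2,0.13],[0,0,0.172,0.8,-0.6,-2,0.13],[0,0,0.172,0.8,-0.6,-2,0.13],[0,0,0.172,0.8,-0.6,-2,0.13],[0,0,0.172,0.6,-0.5,-2,0.13],[0,0,0.172,0.6,-0.5,-1,0.13],[0,0,0.172,0,0,0,0.13],[0,0,0,0,0,0,0.13],[0,0,0,0,0,0,0.13]]'
python3 - <<'E'
from h import *
s=arm.state();print(R.from_quat(s["orientation"]).as_matrix().round(3),s["joint_positions"].round(2))
im,d=cam("wrist");save(im,"w6.png")
P=pts("wrist");m=(im.max(2)<60)&(P[...,2]<.06)&(P[...,2]>0)&(abs(P[...,0]-.54)<.045)&(abs(P[...,1]-.027)<.085)
n,l,st,c=cv2.connectedComponentsWithStats(m.astype(np.uint8))
for i in np.argsort(-st[1:,4])[:1]+1:
    Q=P[l==i];r=cv2.minAreaRect((Q[:,:2]*1000).astype(np.float32));print(st[i],r)
    a=Q[:,1];print([(round(y,3),[f(Q[abs(a-y)<.004],0).round(4) for f in(np.min,np.max)]) for y in np.linspace(a.min(),a.max(),8)])
E
```

```text
clock: 13.62
position: [0.551, -0.0273, 0.1754]
orientation: [0.548, -0.446, 0.448, -0.548]
ft_force: [0.5, -0.7, -0.7]
opening: 0.0482
[[ 0.202  0.002  0.979]
 [-0.979 -0.002  0.202]
 [ 0.003 -1.     0.001]] [-0.19  0.13  1.58 -0.    1.43 -0.39]
[ 288   54   50  187 9146] ((539.0303344726562, 25.149169921875), (36.38703155517578, 130.6216583251953), 11.675980567932129)
[(np.float64(-0.042), [array([ 0.5353, -0.042 ,  0.0371]), array([ 0.5492, -0.038 ,  0.0409])]), (np.float64(-0.023), [array([ 0.5314, -0.027 ,  0.0329]), array([ 0.5683, -0.019 ,  0.0392])]), (np.float64(-0.004), [array([ 0.5275, -0.0079,  0.0282]), array([5.644e-01, 1.000e-04, 3.440e-02])]), (np.float64(0.015), [array([0.5236, 0.0112, 0.0231]), array([0.5603, 0.0191, 0.0295])]), (np.float64(0.034), [array([0.5185, 0.0302, 0.0031]), array([0.5565, 0.0382, 0.0249])]), (np.float64(0.053), [array([0.5144, 0.0492, 0.0033]), array([0.5525, 0.0572, 0.0197])]), (np.float64(0.072), [array([0.5113, 0.0683, 0.0081]), array([0.5486, 0.0762, 0.0148])]), (np.float64(0.091), [array([0.519 , 0.0873, 0.003 ]), array([0.5445, 0.0913, 0.0103])])]
```

View pics/w6.png

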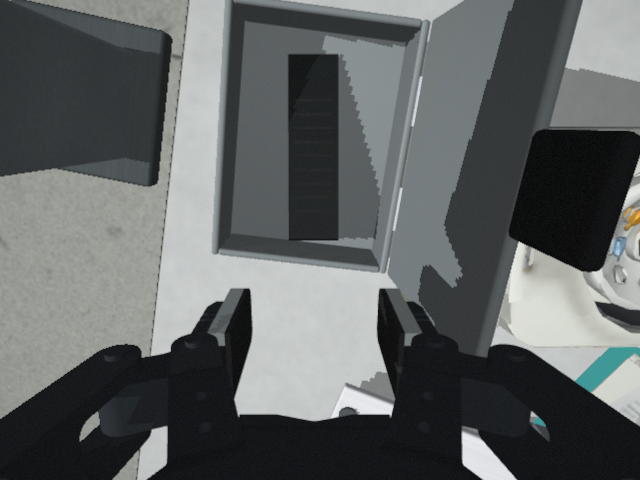

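```bash
python3 -m creep '[[0,0,0,-0.15,0.3,-3,0.13],[0,0,0,0,0,-4,0.13],[0,0,0,0,0,-4,0.13],[0,0,0,0,0,-2,0.13],[0,0,0,0,0,0,0.13]]' 60
python3 -m creep '[[0,0,0,0,0,-1.5,0.13],[0,0,0,0,0,-1.3,0.13],[0,0,0,0,0,-0.7,0.13],[0,0,0,0,0,0,0.13]]'
```

```text
clock: 14.3
position: [0.5488, -0.0242, 0.044]
orientation: [0.55, -0.446, 0.446, -0.548]
ft_force: [-1.5, -0.3, -0.1]
opening: 0.0482
clock: 14.8
position: [0.5492, -0.0243, 0.0096]
orientation: [0.55, -0.445, 0.446, -0.548]
ft_force: [-1.4, -0.4, 0.1]
opening: 0.0483
```

Clear descent. Grip and lift.

```bash
python3 -m creep '[[0,0,0,0,0,0,-1],[0,0,0,0,0,0,-1],[0,0,0,0,0,0,-1],[0,0,0,0,0,0,-1],[0,0,0,0,0,0.5,-1],[0,0,0,0,0,2,-1],[0,0,0,0,0,3,-1],[0,0,0,0,0,4,-1],[0,0,0,0,0,4,-1],[0,0,0,0,0,3,-1],[0,0,0,0,0,0,-1]]' 60
python3 - <<'E'
from h import *
im,d=cam("wrist");P=pts("wrist")
s=arm.state();p=np.array(s["position"])
z=load("wrist");M=R.from_quat(s["orientation"]).as_matrix()
L=(P-p)@M   # tool coords
m=(im.max(2)<60)&(L[...,1]>-.05)&(L[...,1]<.03)&(abs(L[...,2])<.03)&(L[...,0]<-.015)&(L[...,0]>-.2)
n,l,st,c=cv2.connectedComponentsWithStats(m.astype(np.uint8));i=np.argmax(st[1:,4])+1
Q=L[l==i];print(st[i],Q.min(0).round(4),Q.max(0).round(4),cv2.minAreaRect((Q[:,[0,2]]*1000).astype(np.float32)))
a=Q[:,0];print([(round(x,3),np.median(Q[abs(a-x)<.004],0).round(4)) for x in np.linspace(a.min(),a.max(),6)])
E
```

```text
clock: 16.18
position: [0.5502, -0.0245, 0.1774]
orientation: [-0.549, 0.444, -0.447, 0.549]
ft_force: [0.2, -0.2, -2.9]
opening: 0.0351
[  259     0   113   295 32362] [-0.1064 -0.0259 -0.0168] [-0.015   0.0013  0.0194] ((-60.672767639160156, 1.2263832092285156), (36.13175964355469, 91.41710662841797), 89.80597686767578)
[(np.float64(-0.106), array([-0.1042, -0.0014,  0.0013])), (np.float64(-0.088), array([-0.0881, -0.0055,  0.001 ])), (np.float64(-0.07), array([-0.07  , -0.01  ,  0.0013])), (np.float64(-0.052), array([-0.0516, -0.0146,  0.001 ])), (np.float64(-0.033), array([-0.0333, -0.0192,  0.001 ])), (np.float64(-0.015), array([-0.017 , -0.0233,  0.0013]))]
```

Wedge held straight; tip 115 mm ahead of the TCP, underside ≈4 mm below it. Swing it round in front of the table.

```bash
python3 -m creep '[[0,0,0,-2.3,-2.5,1,-1],[0,0,0,-2.3,-2.5,0,-1],[0,0,-0.174,-2.5,-3,0,-1],[0,0,-0.174,-2,-3,0,-1],[0,0,-0.174,0,-3,0,-1],[0,0,-0.174,0,0,-1,-1],[0,0,-0.174,0,0,-1,-1],[0,0,-0.174,0,0,-1,-1],[0,0,-0.174,0,0,-1,-1],[0,0,-0.174,0,0,-1,-1],[0,0,-0.174,0,0,-1,-1],[0,0,-0.174,0.5,0,-1,-1],[0,0,-0.174,0.5,0,0,-1],[0,0,0,0,0,0,-1],[0,0,0,0,0,0,-1]]'
python3 - <<'E'
from h import *
s=arm.state();print(R.from_quat(s["orientation"]).as_matrix().round(3),s["joint_positions"].round(2))
im,d=cam("wrist");save(im,"w7.png")
P=pts("wrist")
for u,v in((0,0),):pass
E
```

```text
clock: 18.1
position: [0.4681, -0.1642, 0.1145]
orientation: [0.045, 0.706, -0.705, -0.048]
ft_force: [0.4, -0.6, -1.0]
opening: 0.0349
[[-0.991 -0.003 -0.131]
 [ 0.131  0.001 -0.991]
 [ 0.003 -1.    -0.   ]] [-0.49  0.06  1.78 -0.    1.31  1.21]
```

View pics/w7.png

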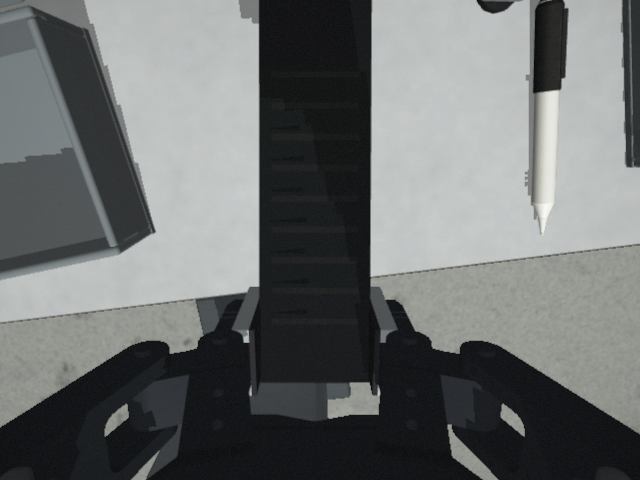

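```bash
python3 - <<'E'
from h import *
P=pts("wrist");print("marker",P[60,550].round(3),P[215,543].round(3),"boxA corner",P[235,150].round(3))
E
python3 -m creep '[[0,0,0,0,0,-4,-1],[0,0,0,0,0,-4,-1],[0,0,0,0,0,-2,-1],[0,0,0,0,0,-0.7,-1],[0,0,0,0,0,0,-1]]'
python3 -m creep '[[0,0,0,0,0,-0.2,-1],[0,0,0,0,0,0,-1]]'
```

```text
marker [ 0.555 -0.309  0.014] [ 0.464 -0.31   0.009] boxA corner [ 0.482 -0.056 -0.001]
clock: 18.77
position: [0.4686, -0.1644, 0.0083]
orientation: [0.047, 0.706, -0.705, -0.048]
ft_force: [0.4, 0.0, -1.1]
opening: 0.0349
clock: 19.02
position: [0.4688, -0.1645, 0.0067]
orientation: [-0.047, -0.705, 0.706, 0.048]
ft_force: [0.9, -0.0, -1.6]
opening: 0.0347
```

```bash
python3 -m creep '[[0,0,0,0,0,-0.1,-1],[0,0,0,0,0,0,-1]]'; python3 -m creep '[[0,0,0,0,0,-0.1,-1],[0,0,0,0,0,0,-1]]';python3 -m creep '[[0,0,0,0,0,-0.1,-1],[0,0,0,0,0,0,-1]]'
```

```text
clock: 19.27
position: [0.4687, -0.1645, 0.0055]
orientation: [0.047, 0.706, -0.705, -0.048]
ft_force: [-0.9, 1.4, 5.0]
opening: 0.0355
clock: 19.52
position: [0.4688, -0.1645, 0.0055]
orientation: [-0.047, -0.705, 0.706, 0.048]
ft_force: [-10.0, 4.6, 25.7]
opening: 0.035
clock: 19.77
position: [0.4688, -0.1645, 0.0054]
orientation: [-0.047, -0.705, 0.706, 0.048]
ft_force: [-19.3, 8.7, 46.5]
opening: 0.0351
```

```bash
python3 -m creep '[[0,0,0,0,0,0.2,-1],[0,0,0,1,-0.13,0,-1],[0,0,0,1,-0.13,0,-1],[0,0,0,1,-0.13,0,-1],[0,0,0,1,-0.13,0,-1],[0,0,0,1,-0.13,0,-1],[0,0,0,0,0,0,-1]]'
python3 -m creep '[[0,0,0,1,-0.13,0,-1],[0,0,0,1,-0.13,0,-1],[0,0,0,1,-0.13,0,-1],[0,0,0,1,-0.13,0,-1],[0,0,0,0.5,-0.07,0,-1],[0,0,0,0,0,0,-1]]'
python3 - <<'E'
from h import *
im,d=cam("wrist");im2,_=cam("top");im3,_=cam("scene")
save(np.hstack([cv2.resize(im,(400,300)),cv2.resize(im2[195:270,330:405],(300,300),interpolation=cv2.INTER_CUBIC)]),"w8.png")
save(np.vstack([cv2.resize(im2[195:270,330:430],(800,600)),]),"w8b.png")
E
```

```text
clock: 20.65
position: [0.52, -0.1713, 0.0055]
orientation: [-0.048, -0.705, 0.706, 0.048]
ft_force: [4.3, -0.3, 5.0]
opening: 0.0348
clock: 21.4
position: [0.5637, -0.1769, 0.0055]
orientation: [0.047, 0.706, -0.705, -0.049]
ft_force: [-8.8, 1.0, 14.9]
opening: 0.035
```

View pics/w8.png

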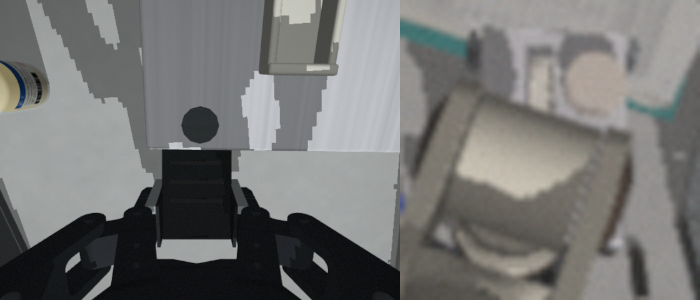

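Screw head (200,124) is right over the wedge's line. Top view is hidden by the arm; I measure the plate tilt by a plane fit in wrist depth and look at the scene view.

```bash
cat >> h.py <<'E'
def tilt(n):
    P=pts(n).reshape(-1,3);u=np.array([.991,-.131,0]);w=np.array([.131,.991,0]);o=np.array([.613,-.1845,0])
    a=(P-o)@u;b=(P-o)@w
    m=(a>.015)&(a<.18)&(b>-.035)&(b<.02)|(a>.015)&(a<.1)&(b<-.075)&(b>-.105)
    m&=(P[:,2]>.02)&(P[:,2]<.08);A=np.c_[a,b,np.ones_like(a)];z=P[:,2]
    if m.sum()<50: return m.sum()
    for _ in range(4):
        c=np.linalg.lstsq(A[m],z[m],rcond=None)[0];m&=abs(z-A@c)<.004
    return m.sum(),c.round(4)
E
python3 - <<'E'
from h import *
for n in("wrist","scene"):print(n,tilt(n))
im=load("scene")["im"];save(cv2.resize(im[215:290,290:390],(800,600),interpolation=cv2.INTER_CUBIC),"s9.png")
print(arm.state()["joint_positions"].round(2))
E
```

```text
wrist (np.int64(29404), array([ 0.043 , -0.0148,  0.041 ]))
scene (np.int64(385), array([ 0.032 , -0.0118,  0.0423]))
[-0.43  0.36  1.66 -0.    1.13  1.27]
```

View pics/s9.png

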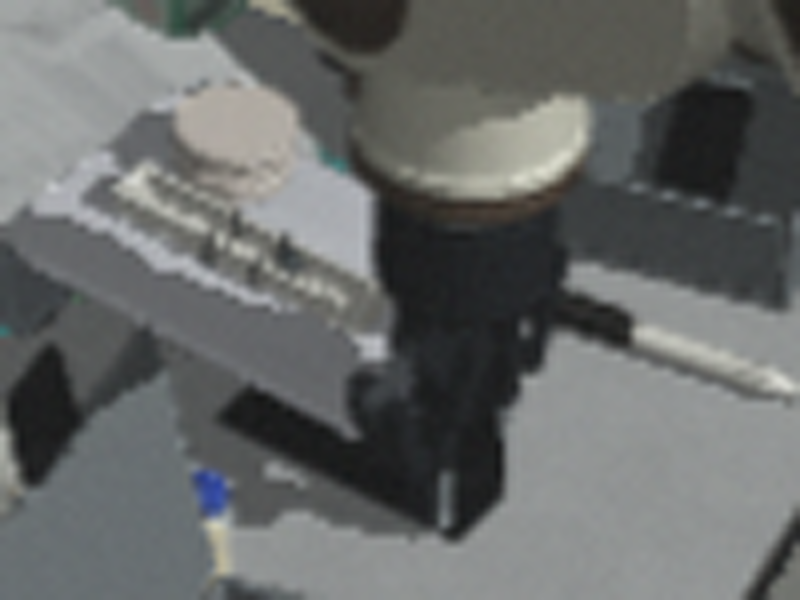

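Scene view: wedge lies under the foot in line; ball at about (285,250), at the front mark, i.e. still ~0.03-0.04 tilt, agreeing with the plane fit. Advance 15 mm more, then release and back off.

```bash
python3 -m creep '[[0,0,0,0.5,-0.07,0,-1],[0,0,0,0.5,-0.06,0,-1],[0,0,0,0.5,-0.07,0,-1],[0,0,0,0,0,0,-1]]'
python3 -m creep '[[0,0,0,0,0,0,0.06],[0,0,0,0,0,0,0.06],[0,0,0,0,0,0,0.06],[0,0,0,-1,0.13,1,0.06],[0,0,0,-1,0.13,3,0.06],[0,0,0,-1,0.13,4,0.06],[0,0,0,-1,0.13,4,0],[0,0,0,-1,0.13,0,-1],[0,0,0,-1,0.13,0,-1],[0,0,0,0,0,0,-1],[0,0,0,0,0,0,-1],[0,0,0,0,0,0,-1],[0,0,0,0,0,0,-1],[0,0,0,0,0,0,-1],[0,0,0,0,0,0,-1]]'
cat >> h.py <<'E'
def look(n):
    im=load(n)["im"].astype(int);P=pts(n);u=np.array([.991,-.131,0]);w=np.array([.131,.991,0]);o=np.array([.613,-.1845,0])
    a=(P-o)@u;b=(P-o)@w
    print(n,tilt(n))
    m=(a>-.02)&(a<.2)&(b>-.09)&(b<.02)&(P[...,2]>.02)&(P[...,2]<.1)&(im.max(2)<75)
    k,l,st,c=cv2.connectedComponentsWithStats(m.astype(np.uint8))
    for i in range(1,k):
        if st[i,4]>(8 if n=="wrist" else 1): q=l==i;print(" dark",c[i].round(0),st[i,2:],"a,b,z mm",(1000*np.array([a[q].mean(),b[q].mean(),P[q][:,2].mean()])).round(1),im[q].mean(0).round())
    m=(a<-.012)&(a>-.1)&(abs(b)<.04)&(P[...,2]>.012)&(P[...,2]<.045)&(im.max(2)<70)
    if m.sum()>20: print(" wedge n",m.sum(),"a",np.percentile(a[m],[1,99]).round(4),"b",np.percentile(b[m],[1,50,99]).round(4),"z",P[m][:,2].max().round(4))
E
python3 - <<'E'
from h import *
for n in("wrist","scene","top"):cam(n)
look("wrist");look("scene");look("top");print(arm.state()["clock"])
E
```

```text
clock: 22.05
position: [0.5786, -0.1789, 0.0055]
orientation: [0.047, 0.706, -0.705, -0.049]
ft_force: [-9.0, 1.1, 14.6]
opening: 0.035
clock: 23.92
position: [0.5185, -0.1709, 0.125]
orientation: [0.047, 0.706, -0.705, -0.049]
ft_force: [-1.0, 0.7, 0.1]
opening: -0.0001
wrist (np.int64(6652), array([ 0.0204, -0.0006,  0.0449]))
 dark [365.  13.] [ 3 27 56] a,b,z mm [ 26.3 -24.5  51.3] [63. 63. 60.]
 dark [410.   6.] [ 5 14 58] a,b,z mm [ 28.8 -45.5  52.6] [61. 61. 58.]
 dark [316.  73.] [ 30  32 729] a,b,z mm [-0.4 -0.8 48. ] [56. 61. 63.]
 dark [313. 107.] [ 62  16 948] a,b,z mm [-15.7   1.2  26.9] [20. 22. 22.]
 dark [478. 102.] [9 1 9] a,b,z mm [-14.1 -88.1  39.5] [61. 62. 63.]
 wedge n 4025 a [-0.0478 -0.0123] b [-0.0166  0.0007  0.0184] z 0.04
scene (np.int64(429), array([ 0.0193, -0.0116,  0.0447]))
 dark [335. 262.] [3 2 6] a,b,z mm [-0.2 -0.9 47.7] [61. 64. 67.]
 dark [336. 268.] [11  7 31] a,b,z mm [-10.3   4.7  24.7] [34. 36. 36.]
 dark [328. 268.] [1 2 2] a,b,z mm [18.4 14.4 21.1] [31. 32. 32.]
 wedge n 120 a [-0.0506 -0.0135] b [-0.0162  0.0094  0.0224] z 0.036
top (np.int64(100), array([-0.0034, -0.0373,  0.0501]))
24.075
```

```bash
python3 -m creep '[[0,0,0,0,0,-5,-1],[0,0,0,0,0,-4,-1],[0,0,0,0,0,-2.3,-1],[0,0,0,1.5,-0.2,0,-1],[0,0,0,1.5,-0.2,0,-1],[0,0,0,0,0,0,-1]]'
for i in 1; do python3 -m creep '[[0,0,0,0.3,-0.04,0,-1],[0,0,0,0,0,0,-1]]'; done
python3 -m creep '[[0,0,0,0.3,-0.04,0,-1],[0,0,0,0,0,0,-1]]'
python3 -m creep '[[0,0,0,0.3,-0.04,0,-1],[0,0,0,0,0,0,-1]]'
```

```text
clock: 24.82
position: [0.5504, -0.1754, 0.0132]
orientation: [-0.048, -0.705, 0.706, 0.048]
ft_force: [0.5, 0.2, -1.0]
opening: 0.0005
clock: 25.08
position: [0.5517, -0.1754, 0.0124]
orientation: [0.047, 0.706, -0.705, -0.049]
ft_force: [0.0, -0.8, -0.2]
opening: -0.0002
clock: 25.32
position: [0.5544, -0.1758, 0.0121]
orientation: [0.047, 0.706, -0.705, -0.049]
ft_force: [-2.7, 0.8, 1.4]
opening: -0.0
clock: 25.58
position: [0.5572, -0.1761, 0.0121]
orientation: [0.047, 0.706, -0.705, -0.049]
ft_force: [-4.7, 0.9, 3.0]
opening: 0.0003
```

```bash
python3 -m creep '[[0,0,0,0.3,-0.04,0,-1],[0,0,0,0.3,-0.04,0,-1],[0,0,0,0.3,-0.04,0,-1],[0,0,0,0,0,0,-1],[0,0,0,0,0,0,-1]]'
python3 - <<'E'
from h import *
for n in("wrist","scene"):cam(n)
look("wrist");look("scene")
E
```

```text
clock: 26.2
position: [0.5662, -0.1774, 0.0121]
orientation: [0.047, 0.706, -0.705, -0.049]
ft_force: [-5.2, -0.2, 3.6]
opening: -0.0003
wrist (np.int64(32483), array([ 0.0028, -0.0086,  0.0481]))
 dark [424.  64.] [  23  129 1717] a,b,z mm [ 34.3 -24.6  55.7] [65. 66. 62.]
 dark [518.  54.] [  37  111 2481] a,b,z mm [ 36.2 -45.6  55.9] [64. 64. 61.]
 dark [319. 209.] [  60   59 2672] a,b,z mm [ 0.1 -0.9 51.1] [38. 41. 42.]
 dark [312. 253.] [ 110   12 1034] a,b,z mm [-18.2   1.3  31.7] [19. 20. 21.]
 wedge n 7673 a [-0.0401 -0.0174] b [-0.0165  0.0007  0.0182] z 0.045
scene (np.int64(393), array([-0.0054, -0.0221,  0.0484]))
 dark [320. 243.] [3 4 7] a,b,z mm [ 93.7 -38.7  61.1] [62. 64. 63.]
 dark [335. 260.] [5 2 8] a,b,z mm [-0.3 -0.6 52.6] [51. 54. 55.]
 dark [333. 269.] [12  8 35] a,b,z mm [-1.6 12.8 25.6] [32. 33. 33.]
 wedge n 67 a [-0.056  -0.0126] b [0.0078 0.0159 0.0227] z 0.0429
```

```bash
python3 -m creep '[[0,0,0,-1.5,0.2,0,-1],[0,0,0,-1.5,0.2,3,-1],[0,0,0,0,0,5,-1],[0,0,0,0,0,5,-1],[0,0,0,0,0,5,-1],[0,0,0,2,-1.2,3,-1],[0,0,0,3,-2,0,-1],[0,0,0,3,-2,0,-1],[0,0,0,2,-1,0,-1],[0,0,0,0,0,0,-1],[0,0,0,0,0,0,-1],[0,0,0,0,0,0,-1],[0,0,0,0,0,0,-1]]'
python3 - <<'E'
from h import *
cam("wrist");look("wrist");cam("top");cam("scene");look("scene")
save(load("wrist")["im"],"w10.png")
E
```

```text
clock: 27.92
position: [0.6362, -0.2351, 0.2225]
orientation: [0.047, 0.706, -0.705, -0.049]
ft_force: [0.1, -0.3, -0.4]
opening: -0.0
wrist (np.int64(18981), array([-0.0031, -0.001 ,  0.0484]))
 dark [300. 122.] [33  4 97] a,b,z mm [102.3 -36.8  53.8] [31. 32. 32.]
 dark [301. 139.] [ 18  19 257] a,b,z mm [ 90.3 -37.7  62.2] [50. 54. 55.]
 dark [299. 158.] [33  4 92] a,b,z mm [ 75.8 -36.3  53.6] [39. 40. 40.]
 dark [258. 251.] [ 18  18 241] a,b,z mm [ 0.5 -1.  51.1] [57. 62. 63.]
 dark [257. 266.] [40  3 90] a,b,z mm [-19.    3.1  30.8] [29. 32. 32.]
 wedge n 767 a [-0.0341 -0.0183] b [-0.0175 -0.      0.0176] z 0.036
scene (np.int64(439), array([-0.0002, -0.0146,  0.0479]))
 dark [319. 243.] [2 4 5] a,b,z mm [ 94.5 -38.7  62. ] [62. 65. 64.]
 dark [325. 244.] [1 2 2] a,b,z mm [ 76.5 -48.2  55.5] [70. 72. 70.]
 dark [335. 261.] [3 3 5] a,b,z mm [-1.4  1.  52. ] [61. 65. 65.]
 dark [334. 268.] [18  8 48] a,b,z mm [-1.5  7.5 26.4] [35. 36. 37.]
 wedge n 92 a [-0.0387 -0.0125] b [-0.0146  0.0106  0.0234] z 0.0376
```

```bash
python3 -m creep '[[0,0,0,0,0,0,-1],[0,0,0,0,0,0,-1],[0,0,0,0,0,0,-1],[0,0,0,0,0,0,-1]]'; python3 - <<'E'
from h import *
cam("wrist");look("wrist")
arm.sign_off()
E
```

```text
clock: 28.58
position: [0.6365, -0.2354, 0.222]
orientation: [0.047, 0.706, -0.705, -0.049]
ft_force: [0.4, 0.6, -0.1]
opening: 0.0004
wrist (np.int64(19089), array([-0.003 , -0.0012,  0.0484]))
 dark [299. 123.] [33  4 99] a,b,z mm [102.1 -37.   53.9] [30. 31. 31.]
 dark [300. 139.] [ 18  18 251] a,b,z mm [ 90.4 -37.7  62.2] [49. 53. 55.]
 dark [300. 159.] [32  5 73] a,b,z mm [ 75.7 -37.   54.1] [26. 27. 29.]
 dark [258. 252.] [ 18  17 238] a,b,z mm [ 0.5 -1.  51.1] [57. 62. 63.]
 dark [259. 266.] [41  2 76] a,b,z mm [-19.2   1.1  30.7] [20. 23. 24.]
 wedge n 798 a [-0.0348 -0.0187] b [-0.0175 -0.0001  0.0183] z 0.0356
the job is handed in; nothing more can be done
```

The wedge is under the table's low foot, the ball rests between its two marks, and I have handed the job in. No verdict was reported.

I opened the box on the right first and found only the flat packer bar, so that lid is still open. The wedge was in the other box. I opened that one, took the wedge out and slid it in thin end first. After letting go I pushed it the last ~12 mm with shut fingers.

Last checks, at about 28.6 s on the clock:
- **Level:** the ball sits 1.5 mm from midway between the marks, a reading of about -0.004 rad against the ±0.013 allowed. The plate's tilt in the wrist camera's depth is about -0.003 rad. Two looks 0.65 s apart agreed, so the ball is still.
- **Wedge:** it lies flat and centred on the foot to within 1 mm. Its thin end is about 95 mm past the foot; that figure comes from where I saw the thick end, not from seeing the tip.
- **Robot:** the gripper is about 22 cm above the bench and touches nothing.

Two things I could not fully check:
- **Side tilt:** the scene camera's depth gave a sideways plate slope of about -0.015 that the wrist camera did not. I took this as calibration noise.
- **Last picture:** the 12-picture limit was reached, so the final checks are numbers only. I did not re-measure the bystanders, but no move went near one.

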